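Pack the fittings kit for a white window

ROBOT

A 7-joint arm with a two-finger parallel gripper is mounted at the origin on the work surface. World frame = base frame: x ahead of the robot, y to its left, z up, the work surface at z = 0. Lengths are in m, angles in rad, forces in N, time in s.
With the tool pointing down it reaches from about 0.4 to 0.85 m from the base axis. Payload 4.5 kg.
Tool frame: the origin (TCP) lies at the very end of the fingers, on their centre line; the grasp point (between the pads) lies 19 mm behind it (r.grip_point_offset is the distance from the TCP to the grasp point, in m); z points along the fingers, y is the line along which they close (so a half turn about z gives the same grasp; the last joint's range is limited). The gripper opens to 88 mm and grips with 3 to 60 N. Pads are 18 mm wide; open, the fingers measure 123 mm over their backs; the gripper's body (75 mm by 187 mm) begins 45 mm behind the grasp point.
Start: joints at [-1.26, 0.689, -0.195, 1.565, 0.157, 0.902, -0.215], TCP at [0.171, 0.601, 0.206] pointing down, gripper open.
Joint ranges: [-3.01, 3.01], [-0.46, 2.08], [-1.47, 1.51], [0.13, 2.56], [-1, 4.14], [0.04, 2.09], [-2.66, 2.66]. Speed limits (rad/s): [2.57, 2.57, 3.14, 3.14, 3.14, 3.14, 3.14].

INTERFACE

Orientations are given as a unit quaternion [x, y, z, w].
In Python, from plant import r gives the robot as it stands.
- The arm moves only by the tool carry_out, never from a script. Its argument "rows" is a list of rows, each a list of 3 entries, a list of its own where there are three numbers: the shift along the tool's x, y, z in cm, then the turn, a rotation vector about the tool's x, y, z in degrees, then the closure, from 0 (fully open) to 1 (shut). A call has 1 to 12 rows; each row is the pose to reach, as a shift and turn from the pose commanded when the call began, along the tool's axes at that moment; what a row does not reach only later rows make up. A row lasts 1/10 s, in which the tool goes at most 50 mm and 8.59 degrees, less where a joint would pass 70% of its speed; a pose out of reach is approached as far as the arm can. A call with a gripper value outside its range is refused whole. The fingers move at their own pace and stop on an object; "newtons" is the grip in N (left out, the last holds). Time passes only in rows, so rows that repeat a pose let the fingers close. It gives the time, the measured TCP pose, the force, the opening and the grip force at its end, in the units of the state.
- r.get_state(): the state, without advancing time (a new reading comes with each control period).
- r.snapshot(name): name is "scene" or "top"; returns a dict with "image" (400x640x3 uint8, red, green, blue), "fx", "fy", "cx", "cy" (pixels), "pose" (4x4, takes a point from camera to world coordinates). Camera axes: x right, y up, looking along -z (the intrinsics and any distortion apply to the point x, -y, -z); pixel columns grow to the right and rows downward; lengths in m; the calibration is good to about 2 mm. A picture is of the moment at which its call begins. There is no depth.
- r.finish_job(): hands the job in; it is judged then, once.
The state is a dict: "clock": time; "q": joint angles; "qd": joint speeds; "joint_torque": joint torques, N m; "tool_pos": TCP position; "eef_rot": TCP orientation; "contact_force": force on the tool from outside, world axes, zero at the start; "moment": the same for the moment, N m; "opening": opening from 0.0 (shut) to 1.0 (fully open); "finger_force": force on a finger pad.
Only numpy, scipy, OpenCV 4.12 (cv2) and the standard library are available. Lean on these libraries where they do the work, as an engineer would, in place of code of your own. Each camera call takes 0.05 s, during which the arm holds its last target. There are 200 camera calls.

TASK

Pack the fittings for the white window into the kit tray: the white handle, the white hinge, the aluminium corner cleat and the brass lock case, each standing flat in the middle of the pocket that shows its outline and lengthwise in it (either end first). The black handle and the black hinge belong to another window: leave them where they are.

Things in the scene. Friction and masses are not known exactly. Their poses are not given: they have to be found in the camera images.
- white_handle_grip (a point): Sizes in mm. White window handle, loose, on its mounting plate, lever level on top: 120 long (x), 44 high. Plate 64 x 30 wide x 10 high, x = -60 to +4; lever x = -40 to +60, 20 wide (y), 16 high, underside at 28. Point: middle of the 120 length, in the lever, 36 above the underside; grip here across the 20 width. Centre of mass about 14 towards -x. 0.16 kg.
- black_handle_grip (a point): Black window handle, the same in shape, size and point as the white one; not part of the kit, stays where it is.
- white_hinge_grip (a point): Sizes in mm. White barrel hinge, loose, on its leaf block: block 70 long (x) x 26 wide (y) x 29 high, on it a level barrel 26 in diameter, 102 long with caps, along x, top at 42. Point: middle of length and width, 30 above the underside; grip here across the 26 width. 0.18 kg.
- black_hinge_grip (a point): Black barrel hinge, the same in shape, size and point as the white one; not part of the kit, stays where it is.
- corner_cleat_grip (a point): Sizes in mm. Bare aluminium L-shaped corner cleat, loose, an upright L-section block 40 high. Long leg 64 long (x) x 14 thick (y); short leg 14 thick at x = 18 to 32, standing out to y = +21.5. Point: middle of the long leg, 30 above the underside; grip here across the 14 thickness. 0.12 kg.
- lock_case_grip (a point): Sizes in mm. Brass-coloured window lock case, loose, standing on its face plate: plate 110 long (x) x 26 wide (y) x 4 thick, on its middle a case 60 long x 18 wide, top at 42. Point: middle of length and width, 30 above the underside; grip the case here across its 18 width. 0.2 kg.
- pocket_handle_floor (a point): Blue pocket, dark outline of the window handle on its floor; one of four fixed side by side along y in the low kit tray, centres 76 mm apart. Outside 146 long (x) x 72 wide (y) mm, inside 140 x 66, walls 3 thick rising 6 above the pocket floor. Point: centre of the floor, 10 mm above the table; x lengthwise.
- pocket_hinge_floor (a point): Red pocket, dark outline of the hinge on its floor; one of four fixed side by side along y in the low kit tray, centres 76 mm apart. Outside 146 long (x) x 72 wide (y) mm, inside 140 x 66, walls 3 thick rising 6 above the pocket floor. Point: centre of the floor, 10 mm above the table; x lengthwise.
- pocket_cleat_floor (a point): Green pocket, dark outline of the L-shaped corner cleat on its floor; one of four fixed side by side along y in the low kit tray, centres 76 mm apart. Outside 146 long (x) x 72 wide (y) mm, inside 140 x 66, walls 3 thick rising 6 above the pocket floor. Point: centre of the floor, 10 mm above the table; x lengthwise.
- pocket_lock_floor (a point): Yellow pocket, dark outline of the lock case face plate on its floor; one of four fixed side by side along y in the low kit tray, centres 76 mm apart. Outside 146 long (x) x 72 wide (y) mm, inside 140 x 66, walls 3 thick rising 6 above the pocket floor. Point: centre of the floor, 10 mm above the table; x lengthwise.
Mind the look-alikes: they are no part of the job. What is meant by the part that bears lock_case_grip is not pink or purple, and is the smaller of those in its own colour.

How it is judged:
By the outcome, as a careful person would: the job done as asked, in the order asked, and still so for the second after the job is handed in, with the robot touching nothing.
It also fails if it takes over 96 s, if anything falls off the work surface, if the arm or the gripper's body presses on something with over 40 N, if the wrist force passes 120 N, or if a joint passes its speed limit or range.

## Working session

There is one attempt and no reset: what is moved stays moved. The work goes in short steps, Python scripts to look and compute and a tool call to move; the robot and the scene stay as the last step left them, time stands still between calls to the robot, and variables do not carry over. Pictures are saved under pics/ and viewed, at most 14 in all, crops included, and the job is handed in when it is done.

Besides the shell and the picture viewer there is one more tool, called as name([rows], argument=value, ...), one row to a line, values as JSON. carry_out: Moves the arm, as the interface text tells. Its arguments: {"type":"object","properties":{"rows":{"type":"array"},"newtons":{"type":"number"}},"required":["rows"]}

```bash
mkdir -p pics; ls; python3 - <<'E'
from plant import r
import cv2,pickle
for n in ("scene","top"):
    s=r.snapshot(n); cv2.imwrite(f"pics/{n}0.png",s["image"][:,:,::-1]); pickle.dump(s,open(n+".pkl","wb"))
    print(n,{k:v for k,v in s.items() if k!="image"})
print(r.get_state(), r.grip_point_offset)
E
```

```text
pics
scene {'fx': 417.7443926786962, 'fy': 417.7443926786962, 'cx': 330.01751657543286, 'cy': 199.97580361072764, 'pose': array([[-0.86672287, -0.38461462,  0.31758946,  0.82603715],
       [ 0.49869995, -0.65610663,  0.56641191,  0.73572396],
       [-0.00947775,  0.649304  ,  0.76046991,  0.96562397],
       [ 0.        ,  0.        ,  0.        ,  1.        ]])}
top {'fx': 394.2448723604219, 'fy': 394.2448723604219, 'cx': 320.6067642261702, 'cy': 199.78058569988158, 'pose': array([[ 2.05421651e-02,  9.87336314e-01, -1.57305506e-01,
         2.88152310e-01],
       [-9.99786689e-01,  2.06236381e-02, -1.11449631e-03,
         6.19085864e-02],
       [ 2.14382915e-03,  1.57294845e-01,  9.87549359e-01,
         1.21402423e+00],
       [ 0.00000000e+00,  0.00000000e+00,  0.00000000e+00,
         1.00000000e+00]])}
{'clock': 0.1, 'q': array([-1.26021674,  0.68987721, -0.19452165,  1.56620828,  0.15730833,
        0.90246747, -0.21513049]), 'qd': array([ 0.0002793 , -0.00335206,  0.00046023, -0.00224633, -0.00157035,
        0.00090595,  0.00047436]), 'joint_torque': array([-2.39164729e-03, -5.28506434e+01, -1.27136964e+00, -1.53834808e+01,
       -5.26138244e-02,  2.02340474e-03,  3.59246201e-05]), 'tool_pos': array([0.17066958, 0.60063161, 0.20501305]), 'eef_rot': array([ 1.37924526e-01,  9.90442431e-01, -7.82987862e-04, -5.01456208e-05]), 'contact_force': array([0.4329987 , 0.34704986, 0.39585059]), 'moment': array([ 0.05590685,  0.00362453, -0.01327804]), 'finger_force': 0.0, 'opening': 0.9984626516396802} 0.0187
```

View pics/scene0.png

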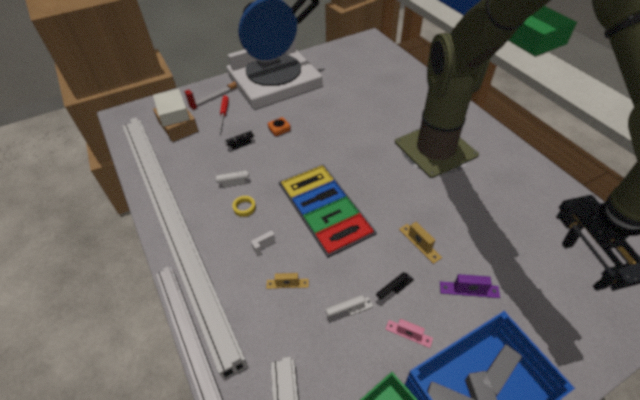

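View pics/top0.png

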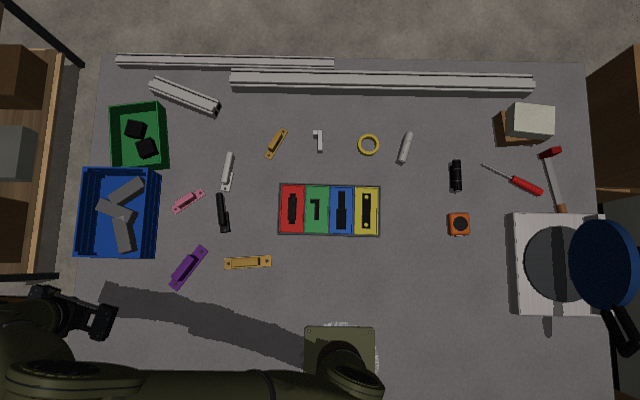

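```bash
cat > h.py <<'E'
import numpy as np,cv2,pickle
from scipy.spatial.transform import Rotation as R
def ray(s,u,v):
    d=np.array([(u-s["cx"])/s["fx"],-(v-s["cy"])/s["fy"],-1.]); P=s["pose"]
    return P[:3,3],P[:3,:3]@d
def at(s,u,v,z):
    o,d=ray(s,u,v); return (o+d*(z-o[2])/d[2])[:2]
def proj(s,p):
    P=s["pose"]; c=(np.atleast_2d(p)-P[:3,3])@P[:3,:3]
    return np.c_[s["cx"]+s["fx"]*c[:,0]/-c[:,2], s["cy"]+s["fy"]*c[:,1]/c[:,2]]
def grab(n,name):
    from plant import r
    s=r.snapshot(n); pickle.dump(s,open(name+".pkl","wb")); return s
def crop(s,x0,x1,y0,y1,k,f):
    cv2.imwrite(f,cv2.resize(s["image"][y0:y1,x0:x1,::-1],None,fx=k,fy=k,interpolation=cv2.INTER_CUBIC))
E
python3 - <<'E'
from h import *
s=pickle.load(open("top.pkl","rb"))
crop(s,205,425,120,285,3.6,"pics/topc.png")
s=pickle.load(open("scene.pkl","rb"))
crop(s,205,445,155,350,3.3,"pics/scenec.png")
E
```

```text
(no output)
```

View pics/topc.png

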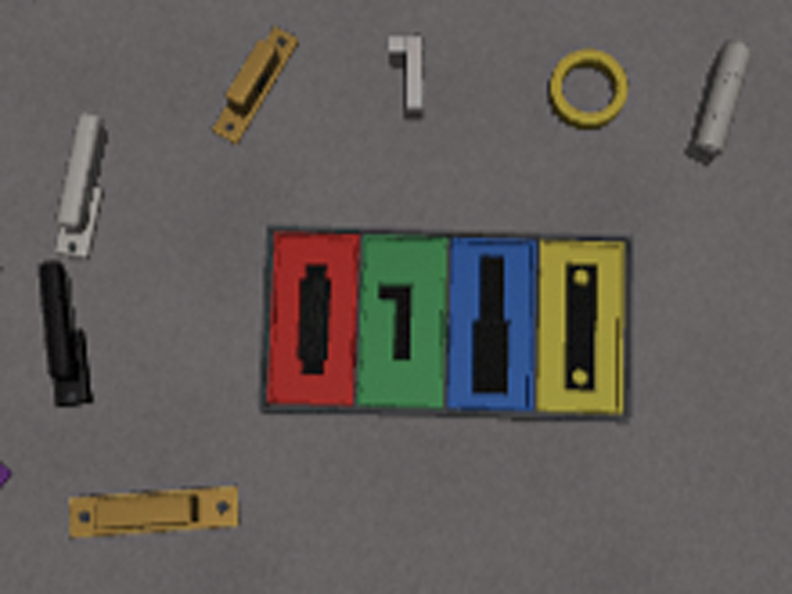

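View pics/scenec.png

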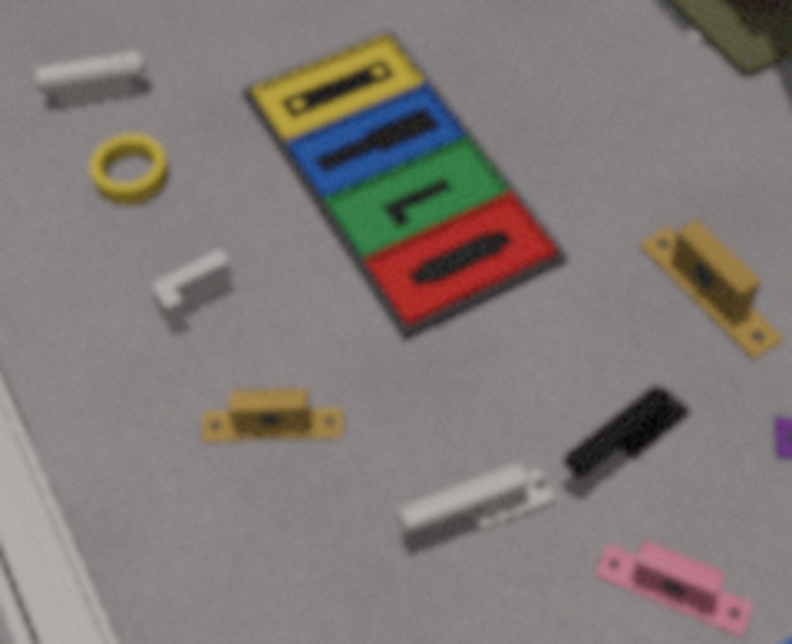

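```bash
python3 - <<'E'
from h import *
T=pickle.load(open("top.pkl","rb"));S=pickle.load(open("scene.pkl","rb"))
t=lambda p:((p[0]+.5)/3.6+204.5,(p[1]+.5)/3.6+119.5)
c=lambda p:((p[0]+.5)/3.3+204.5,(p[1]+.5)/3.3+154.5)
ends={ # (+x end, -x end) top px, scene px, z, offset of their middle from grip along x (m)
"handle":[(91,116),(70,225),(406,522),(524,475),.044,.010],
"hinge":[(740,43),(708,150),(38,77),(143,62),.033,0],
"cleat":[(413,36),(413,108),(163,290),(225,258),.040,0],
"lock":[(285,33),(226,135),(205,427),(342,423),.004,0]}
for n,(a,b,e,f,z,o) in ends.items():
    for s,p,q in((T,t(a),t(b)),(S,c(e),c(f))):
        A,B=at(s,*p,z),at(s,*q,z); d=A-B; L=np.linalg.norm(d); m=(A+B)/2-o*d/L
        print(n,m.round(4),"len",L.round(4),"yaw",np.degrees(np.arctan2(d[1],d[0])).round(1))
hsv=lambda s:cv2.cvtColor(s["image"],cv2.COLOR_RGB2HSV)
for n,h0,h1 in(("hinge/red",-6,6),("cleat/green",50,85),("handle/blue",100,125),("lock/yel",22,32)):
  for nm,s,box in(("T",T,(270,390,175,245)),("S",S,(275,380,160,260))):
    H=hsv(s).astype(int); h=(H[...,0]+90)%180-90 if h0<0 else H[...,0]
    m=((h>=h0)&(h<=h1)&(H[...,1]>110)&(H[...,2]>60)).astype(np.uint8)
    k=np.zeros_like(m);k[box[2]:box[3],box[0]:box[1]]=1; m*=k
    cs=max(cv2.findContours(m,0,2)[0],key=cv2.contourArea)
    w=np.array([at(s,*p,.013) for p in cv2.convexHull(cs)[:,0].astype(float)])
    (x,y),sz,an=cv2.minAreaRect((w*1000).astype(np.float32)); print(n,nm,round(x,1),round(y,1),np.round(sz,1),round(an,1))
E
```

```text
handle [0.56   0.3514] len 0.0957 yaw -7.4
handle [0.5641 0.3567] len 0.0935 yaw -7.1
hinge [ 0.6496 -0.1974] len 0.1003 yaw -16.7
hinge [ 0.6489 -0.198 ] len 0.0977 yaw -18.9
cleat [0.6634 0.071 ] len 0.0641 yaw 1.2
cleat [0.6619 0.0715] len 0.0573 yaw 3.8
lock [0.6611 0.2099] len 0.1062 yaw -27.2
lock [0.661  0.2101] len 0.1074 yaw -28.3
hinge/red T 452.6 151.9 [ 73.3 148.6] 89.4
hinge/red S 453.4 151.1 [ 77.7 151.6] 90.0
cleat/green T 452.1 75.7 [ 71.9 146.1] 89.4
cleat/green S 452.4 71.3 [ 70.7 147.1] 89.4
handle/blue T 451.2 -0.3 [ 72.7 148. ] 89.2
handle/blue S 451.7 -2.0 [ 70.9 148.8] 89.4
lock/yel T 450.6 -75.3 [ 70.7 148.6] 89.9
lock/yel S 451.0 -80.8 [ 72.9 150.7] 89.3
```

Lookalikes in the top image: brass lock cases at (276,143), small, and (248,262), large, plus pink (188,201) and purple (188,267). I choose (276,143), which the 3.6x crop confirms is the smaller brass one. Handles: white (228,171), black (223,212). Hinges: white (405,147), black (455,176). The cleat is at (318,140); the white profile and the yellow ring (368,145) are not parts.

```bash
cat >> h.py <<'E'
def plan(*ts):
    """each t=(x,y,z TCP, yaw of part deg): shift/turn in tool axes from the measured pose"""
    from plant import r
    st=r.get_state(); Q=R.from_quat(st["eef_rot"]); p=st["tool_pos"]
    print("clk",round(st["clock"],2),p.round(4),"open",round(st["opening"]*88,1),"F",round(st["finger_force"],1),st["contact_force"].round(1))
    for x,y,z,w in ts:
        G=R.from_euler("z",w,degrees=True)*R.from_quat([0,1,0,0])
        D=[Q.inv()*G,Q.inv()*G*R.from_rotvec([0,0,np.pi])]
        D=min(D,key=lambda d:d.magnitude())
        print((Q.inv().apply(np.array([x,y,z])-p)*100).round(2),D.as_rotvec(degrees=True).round(1))
E
python3 - <<'E'
from h import *
plan((.562,.354,.2,-7.2),(.562,.354,.12,-7.2))
E
```

```text
clk 0.1 [0.1707 0.6006 0.205 ] open 87.9 F 0.0 [0.4 0.3 0.4]
[-44.38 -13.03   0.53] [-0.1 -0.  -8.7]
[-44.38 -13.02   8.53] [-0.1 -0.  -8.7]
```

carry_out([
  [[-4,-1,-3],[0,0,0],0.2],
  [[-8,-2,-3],[0,0,-2],0.2],
  [[-12,-3.5,-3],[0,0,-4],0.2],
  [[-16,-4.5,-3],[0,0,-6],0.2],
  [[-20,-6,-3],[0,0,-8.7],0.2],
  [[-24,-7,-3],[0,0,-8.7],0.2],
  [[-28,-8,-3],[0,0,-8.7],0.2],
  [[-32,-9.5,-3],[0,0,-8.7],0.2],
  [[-36,-10.5,-2],[0,0,-8.7],0.2],
  [[-40,-12,0],[0,0,-8.7],0.2],
  [[-43.5,-12.8,2],[0,0,-8.7],0.2],
  [[-44.4,-13,3],[0,0,-8.7],0.2],
], newtons=30)

```text
clock: 1.3
tool_pos: [0.5661, 0.349, 0.1731]
eef_rot: [0.066, 0.998, -0.003, 0.0]
contact_force: [-0.6, 0.1, 0.1]
opening: 0.802
finger_force: 0.0
```

```bash
python3 - <<'E'
from h import *
plan((.562,.354,.08,-7.2),(.562,.354,.017,-7.2))
T=grab("top","t1");crop(T,190,290,130,230,4,"pics/t1.png")
S=grab("scene","s1");crop(S,300,420,200,330,4,"pics/s1.png")
a=cv2.imread("pics/t1.png");b=cv2.imread("pics/s1.png");h=520
cv2.imwrite("pics/c1.png",np.hstack([cv2.resize(a,(400,400)),cv2.resize(b,(369,400))]))
plan((.562,.354,.08,-7.2))
E
```

```text
clk 1.3 [0.5661 0.349  0.1731] open 70.6 F 0.0 [-0.6  0.1  0.1]
[0.48 0.49 9.3 ] [-0.3  0.  -0.4]
[ 0.49  0.52 15.6 ] [-0.3  0.  -0.4]
clk 1.4 [0.5626 0.3524 0.1733] open 70.6 F 0.0 [-0.8  1.  -0.1]
[0.05 0.18 9.33] [-0.2 -0.1 -0.1]
```

View pics/c1.png

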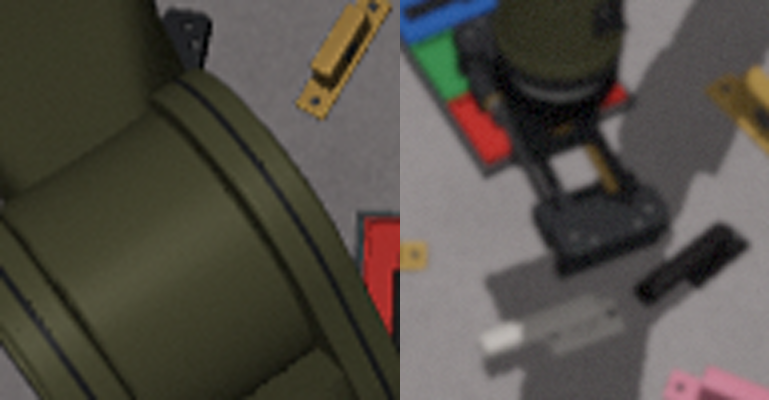

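The scene view shows the gripper hanging above the white handle (scene px ~(340,283)); the top view is blocked by the arm. Descending.

carry_out([
  [[0,0.2,3],[0,0,0],0.2],
  [[0,0.2,6],[0,0,0],0.2],
  [[0,0.2,9],[0,0,0],0.2],
  [[0,0.2,11],[0,0,0],0.2],
  [[0,0.2,13],[0,0,0],0.2],
  [[0,0.2,14.5],[0,0,0],0.2],
  [[0,0.2,15.6],[0,0,0],0.2],
  [[0,0.2,15.6],[0,0,0],0.2],
])

```text
clock: 2.2
tool_pos: [0.5611, 0.3573, 0.0188]
eef_rot: [0.062, 0.998, -0.0, -0.001]
contact_force: [-0.3, 0.2, 0.7]
opening: 0.801
finger_force: 0.0
```

```bash
python3 - <<'E'
from h import *
S=grab("scene","s2");crop(S,300,420,200,330,4.5,"pics/s2.png")
plan((.562,.354,.017,-7.2))
E
```

```text
clk 2.25 [0.562  0.3575 0.0198] open 70.2 F 0.0 [-0.1  0.6  1.2]
[-0.04 -0.35  0.28] [ 0.  -0.   0.1]
```

View pics/s2.png

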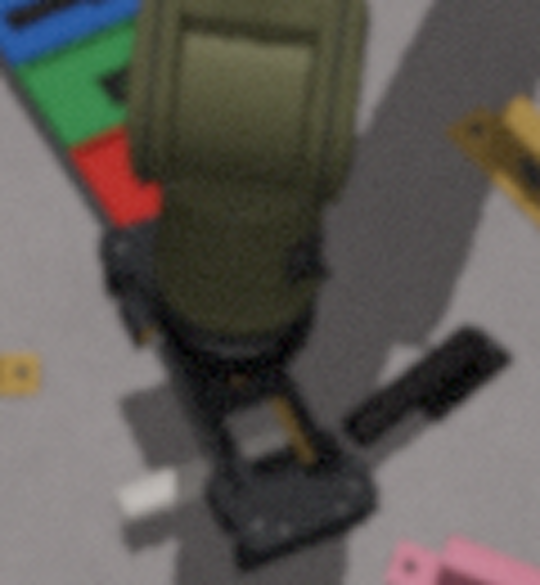

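The handle's free end shows at crop (150,495) and the gripper straddles it. Closing on it, with a small lift to test the grip.

carry_out([
  [[0,-0.2,0.2],[0,0,0],0.6],
  [[0,-0.2,0.2],[0,0,0],0.8],
  [[0,-0.2,0.2],[0,0,0],1],
  [[0,-0.2,0.2],[0,0,0],1],
  [[0,-0.2,0.2],[0,0,0],1],
  [[0,-0.2,0.2],[0,0,0],1],
  [[0,-0.2,0.2],[0,0,0],1],
  [[0,-0.2,0.2],[0,0,0],1],
])

```text
clock: 3.05
tool_pos: [0.5623, 0.3549, 0.0177]
eef_rot: [0.062, 0.998, 0.0, -0.0]
contact_force: [-0.1, -0.1, -0.5]
opening: 0.095
finger_force: 0.0
```

carry_out([
  [[0,0,-1],[0,0,0],1],
  [[0,0,-2],[0,0,0],1],
  [[0,0,-4],[0,0,0],1],
  [[0,0,-6],[0,0,0],1],
  [[0,0,-7],[0,0,0],1],
  [[0,0,-7],[0,0,0],1],
])

```text
clock: 3.65
tool_pos: [0.5636, 0.3557, 0.09]
eef_rot: [0.063, 0.998, 0.001, 0.002]
contact_force: [0.4, 1.1, -0.5]
opening: 0.007
finger_force: 0.0
```

```bash
python3 - <<'E'
from h import *
plan((.4512,-.0005,.09,-.5),(.4512,-.0005,.029,-.5))
E
```

```text
clk 3.65 [0.5636 0.3557 0.09  ] open 0.6 F 0.0 [ 0.4  1.1 -0.5]
[  6.71 -36.75  -0.13] [ 0.2  0.2 -6.7]
[  6.72 -36.77   5.97] [ 0.2  0.2 -6.7]
```

```bash
python3 - <<'E'
from h import *
S=grab("scene","s3");crop(S,280,440,190,340,4,"pics/s3.png")
print(proj(S,[[.5636,.3557,.09],[.562,.354,.044],[.562,.354,0]])-[280,190])
st=__import__("plant").r.get_state()
f=R.from_quat(st["eef_rot"])
print(proj(S,st["tool_pos"]+f.apply([[0,0,0],[0,.03,0],[0,-.03,0],[0,0,-.06]])))
E
```

```text
[[ 70.04590808 104.51579206]
 [ 69.72339882 112.81595717]
 [ 69.25436788 121.02711849]]
[[350.1909453  294.45435666]
 [355.68751312 305.4851619 ]
 [344.89626464 283.82870932]
 [350.95064839 281.41948492]]
```

View pics/s3.png

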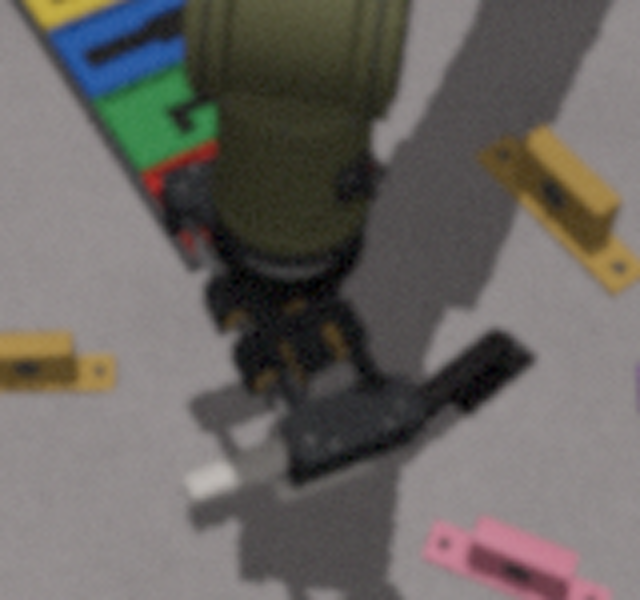

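```bash
python3 - <<'E'
from h import *
from plant import r
S=grab("scene","s3");T=grab("top","t3")
for a,b in((T,"top.pkl"),(S,"scene.pkl")): print(abs(a["pose"]-pickle.load(open(b,"rb"))["pose"]).max())
print("base from top:",at(T,340,345,0))
st=r.get_state(); f=R.from_quat(st["eef_rot"]); p=st["tool_pos"]
im=cv2.resize(S["image"][190:340,280:440,::-1],None,fx=5,fy=5,interpolation=cv2.INTER_CUBIC).copy()
def ln(L,c):
    q=proj(S,p+f.apply(np.array(L,float)))-[280,190]
    cv2.polylines(im,[np.int32(q*5+2)],False,c,1)
ln([[0,0,0],[0,0,-.064]],(0,0,255))
for z in(-.064,-.12): ln([[a*.0375,b*.0935,z] for a,b in((1,1),(1,-1),(-1,-1),(-1,1),(1,1))],(0,255,255) if z>-.1 else (255,255,0))
ln([[0,.03,0],[0,-.03,0]],(0,255,0))
cv2.imwrite("pics/s3b.png",im)
E
```

```text
0.0
0.0
base from top: [ 0.04965481 -0.00273341]
```

View pics/s3b.png

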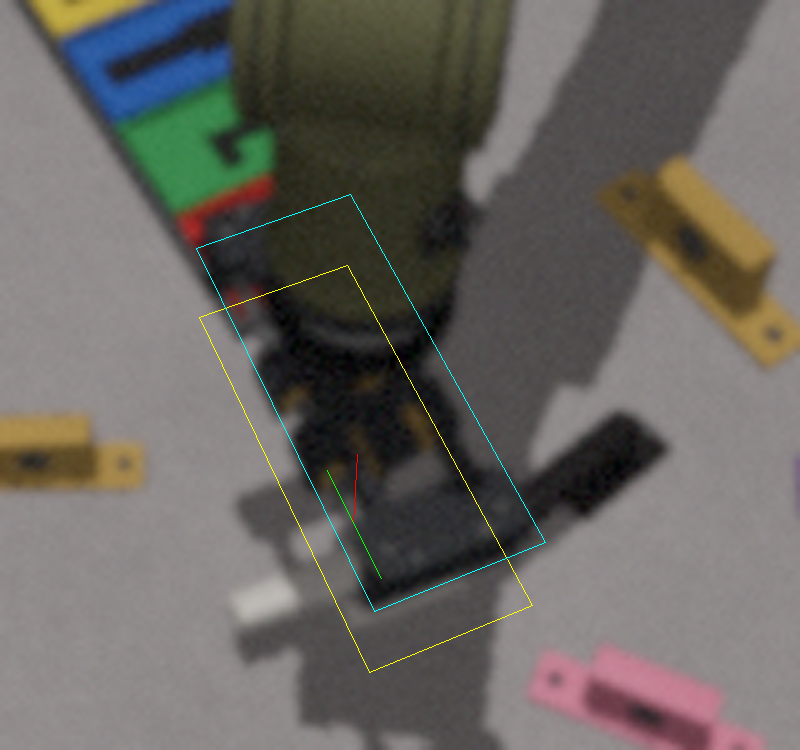

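```bash
python3 - <<'E'
from h import *
p=np.array([.17067,.60063,.20501]);f=R.from_quat([.1379,.99044,-.0008,0])
out=[]
for n,(x0,x1,y0,y1) in(("scene",(540,640,180,300)),("top",(20,140,270,350))):
    s=pickle.load(open(n+".pkl","rb"));k=400/(x1-x0)
    im=cv2.resize(s["image"][y0:y1,x0:x1,::-1],None,fx=k,fy=k,interpolation=cv2.INTER_CUBIC).copy()
    def ln(L,c):
        q=proj(s,p+f.apply(np.array(L,float)))-[x0,y0]; cv2.polylines(im,[np.int32(q*k+k/2)],False,c,1)
    for g in(1,-1): ln([[a*.009,g*b,0] for a,b in((1,.044),(1,.061),(-1,.061),(-1,.044),(1,.044))],(0,0,255)); ln([[0,g*.044,0],[0,g*.044,-.064]],(0,255,0))
    ln([[a*.0375,b*.0935,-.064] for a,b in((1,1),(1,-1),(-1,-1),(-1,1),(1,1))],(0,255,255))
    out.append(cv2.copyMakeBorder(im,0,490-im.shape[0],0,0,0))
cv2.imwrite("pics/st.png",cv2.convertScaleAbs(np.hstack(out),alpha=1.6,beta=20))
E
```

```text
(no output)
```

View pics/st.png

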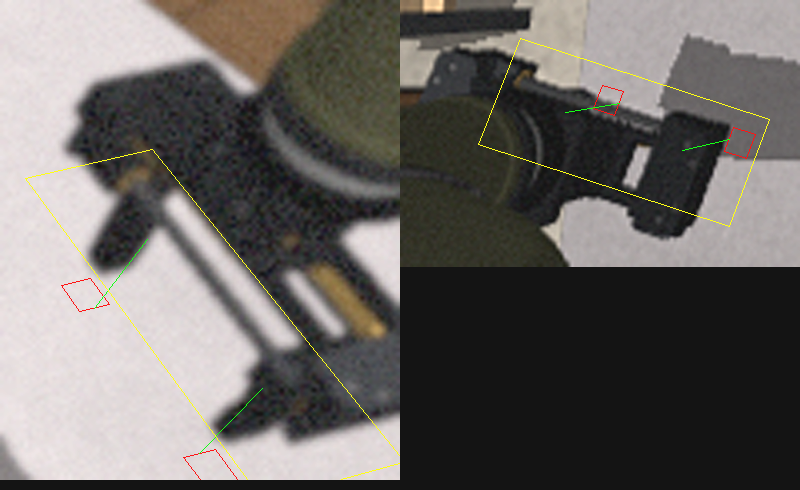

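```bash
python3 - <<'E'
from h import *
from scipy.optimize import least_squares as LS
S=pickle.load(open("scene.pkl","rb"))
p=np.array([.17067,.60063,.20501]);f=R.from_quat([.1379,.99044,-.0008,0])
W=[p+f.apply([0,g*.0525,0]) for g in(1,-1)]
W=sorted(W,key=lambda w:proj(S,w)[0,1])
A=np.array(W+[[.5636,.3557,.09]]); U=np.array([[565.8,245.8],[594.5,288.3],[280+370/5-.5,190+475/5-.5]])
print(proj(S,A)-U)
s=LS(lambda d:(proj(S,A+d)-U).ravel(),[0,0,0]);print(s.x,s.fun)
s=LS(lambda d:(proj(S,A+[0,0,d[0]])-U).ravel(),[0]);print(s.x,s.fun)
E
```

```text
[[-4.99533268  7.53232095]
 [-2.44783885  8.24975457]
 [-3.45409192 10.01579206]]
[-0.01558057 -0.00881877  0.00913374] [-1.57428854 -0.87296761  1.13262397 -0.97898234  0.37837273  2.07633868]
[0.02851637] [ 0.59867069  0.01047927  4.44261409  1.27140838 -3.11316146  3.98619236]
```

carry_out([
  [[0,-2,0],[0,0,0],1],
  [[0,-4.5,0],[0,0,0],1],
  [[0,-4.5,3],[0,0,0],1],
  [[0,-4.5,6],[0,0,0],1],
  [[0,-4.5,7],[0,0,0],1],
  [[0,-4.5,7],[0,0,0],1],
])

```text
clock: 4.4
tool_pos: [0.5551, 0.3094, 0.0156]
eef_rot: [0.062, 0.998, -0.001, -0.002]
contact_force: [-1.0, 0.2, 0.1]
opening: 0.004
finger_force: 0.0
```

```bash
python3 - <<'E'
from h import *
S=grab("scene","s4")
x0,x1,y0,y1=290,410,200,320
crop(S,x0,x1,y0,y1,5,"pics/s4.png")
plan((.562,.31,0,-7.2))
E
```

```text
clk 4.45 [0.5562 0.3102 0.0171] open 0.5 F 0.0 [-0.2 -0.4  1.2]
[-0.58  0.05  1.71] [-0.  -0.1  0.1]
```

View pics/s4.png

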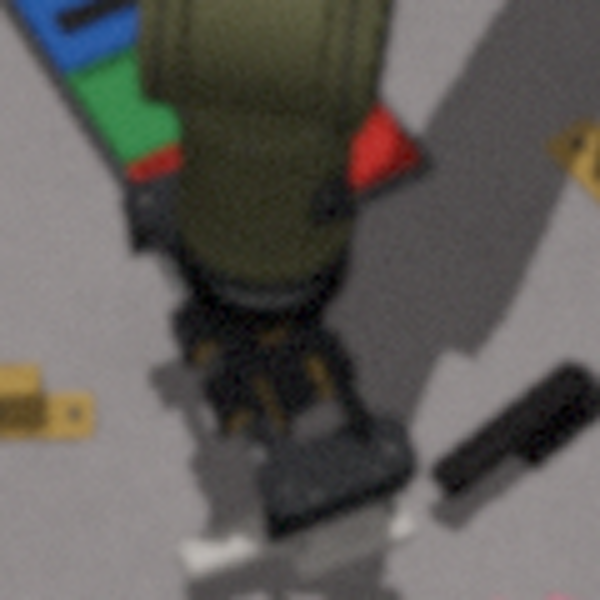

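Every view shows the real fingertips a few pixels above where the reported pose puts them, which fits the fingers having passed over the lever. I'll feel for the table on bare ground to measure this offset.

carry_out([
  [[0,0,0.6],[0,0,0],1],
  [[0,0,1.2],[0,0,0],1],
  [[0,0,1.4],[0,0,0],1],
  [[0,0,1.4],[0,0,0],1],
])

```text
clock: 4.85
tool_pos: [0.5567, 0.3102, 0.0037]
eef_rot: [0.062, 0.998, -0.0, -0.0]
contact_force: [-0.5, -0.0, -0.4]
opening: 0.007
finger_force: 0.0
```

carry_out([
  [[0,0,0.2],[0,0,0],1],
  [[0,0,0.4],[0,0,0],1],
  [[0,0,0.4],[0,0,0],1],
])

```text
clock: 5.15
tool_pos: [0.5566, 0.3101, -0.0005]
eef_rot: [0.062, 0.998, -0.0, -0.0]
contact_force: [-0.4, -0.2, 0.7]
opening: 0.006
finger_force: 0.0
```

carry_out([
  [[0,0,0.2],[0,0,0],1],
  [[0,0,0.4],[0,0,0],1],
  [[0,0,0.4],[0,0,0],1],
])

```text
clock: 5.45
tool_pos: [0.5565, 0.3101, -0.0046]
eef_rot: [0.062, 0.998, -0.0, -0.0]
contact_force: [0.0, 0.0, 1.2]
opening: 0.004
finger_force: 0.0
```

carry_out([
  [[0,0,0.2],[0,0,0],1],
  [[0,0,0.4],[0,0,0],1],
  [[0,0,0.4],[0,0,0],1],
])

```text
clock: 5.75
tool_pos: [0.5565, 0.3101, -0.0086]
eef_rot: [0.062, 0.998, -0.0, -0.0]
contact_force: [-0.1, -0.6, -0.1]
opening: 0.002
finger_force: 0.0
```

carry_out([
  [[0,0,0.3],[0,0,0],1],
  [[0,0,0.6],[0,0,0],1],
  [[0,0,0.8],[0,0,0],1],
  [[0,0,0.8],[0,0,0],1],
])

```text
clock: 6.15
tool_pos: [0.5565, 0.3101, -0.0167]
eef_rot: [0.062, 0.998, -0.0, -0.0]
contact_force: [-0.5, -0.4, 1.1]
opening: 0.01
finger_force: 0.0
```

carry_out([
  [[0,0,0.2],[0,0,0],1],
  [[0,0,0.3],[0,0,0],1],
  [[0,0,0.3],[0,0,0],1],
])

```text
clock: 6.45
tool_pos: [0.5567, 0.3102, -0.0194]
eef_rot: [0.062, 0.998, -0.0, -0.0]
contact_force: [-0.3, 0.8, -0.0]
opening: 0.007
finger_force: 0.0
```

carry_out([
  [[0,0,0.2],[0,0,0],1],
  [[0,0,0.3],[0,0,0],1],
  [[0,0,0.3],[0,0,0],1],
])

```text
clock: 6.75
tool_pos: [0.5566, 0.3102, -0.0225]
eef_rot: [0.062, 0.998, -0.0, -0.0]
contact_force: [0.0, 0.3, 0.3]
opening: 0.004
finger_force: 0.0
```

carry_out([
  [[0,0,0.2],[0,0,0],1],
  [[0,0,0.3],[0,0,0],1],
  [[0,0,0.3],[0,0,0],1],
])

```text
clock: 7.05
tool_pos: [0.5566, 0.3101, -0.0255]
eef_rot: [0.062, 0.998, -0.0, -0.0]
contact_force: [0.2, 0.6, -0.4]
opening: 0.011
finger_force: 0.0
```

carry_out([
  [[0,0,0.2],[0,0,0],1],
  [[0,0,0.3],[0,0,0],1],
  [[0,0,0.3],[0,0,0],1],
])

```text
clock: 7.35
tool_pos: [0.5566, 0.3101, -0.0285]
eef_rot: [0.062, 0.998, -0.0, -0.0]
contact_force: [0.1, 0.5, -0.2]
opening: 0.009
finger_force: 0.0
```

carry_out([
  [[0,0,0.2],[0,0,0],1],
  [[0,0,0.3],[0,0,0],1],
  [[0,0,0.3],[0,0,0],1],
])

```text
clock: 7.65
tool_pos: [0.5566, 0.3101, -0.0315]
eef_rot: [0.062, 0.998, -0.0, -0.0]
contact_force: [0.7, 0.2, 0.1]
opening: 0.004
finger_force: 0.0
```

carry_out([
  [[0,0,0.2],[0,0,0],1],
  [[0,0,0.3],[0,0,0],1],
  [[0,0,0.3],[0,0,0],1],
])

```text
clock: 7.95
tool_pos: [0.557, 0.3104, -0.0325]
eef_rot: [0.062, 0.998, 0.0, 0.0]
contact_force: [-2.8, -1.7, 13.3]
opening: 0.006
finger_force: 6.6
```

carry_out([
  [[0,0,0.2],[0,0,0],1],
  [[0,0,0.3],[0,0,0],1],
  [[0,0,0.3],[0,0,0],1],
])

```text
clock: 8.25
tool_pos: [0.557, 0.3103, -0.0326]
eef_rot: [0.063, 0.998, -0.0, 0.001]
contact_force: [-7.7, -5.1, 34.6]
opening: 0.008
finger_force: 17.2
```

carry_out([
  [[0,0,-0.6],[0,0,0],1],
  [[0,0,-1],[0,0,0],1],
  [[0,0,-1],[0,0,0],1],
])

```text
clock: 8.55
tool_pos: [0.5571, 0.3105, -0.027]
eef_rot: [0.062, 0.998, 0.0, 0.0]
contact_force: [0.1, 0.6, -0.1]
opening: 0.005
finger_force: 0.0
```

```bash
python3 - <<'E'
from h import *
from scipy.optimize import least_squares as LS
S=pickle.load(open("scene.pkl","rb"))
p=np.array([.17067,.60063,.20501]);f=R.from_quat([.1379,.99044,-.0008,0])
W=sorted([p+f.apply([0,g*.0525,0]) for g in(1,-1)],key=lambda w:proj(S,w)[0,1])
A=np.array(W+[[.5636,.3557,.09]]); U=np.array([[565.8,245.8],[594.5,288.3],[280+370/5-.5,190+475/5-.5]])
s=LS(lambda d:(proj(S,A+[*d,.0325])-U).ravel(),[0,0]);print(s.x,s.fun)
S=grab("scene","s5"); st=__import__("plant").r.get_state();print(st["tool_pos"])
q=proj(S,st["tool_pos"]+[0,0,.0325])[0];print(q)
x0,y0=int(q[0])-60,int(q[1])-60
im=cv2.resize(S["image"][y0:y0+110,x0:x0+120,::-1],None,fx=5,fy=5,interpolation=cv2.INTER_CUBIC)
im=cv2.convertScaleAbs(im,alpha=1.7,beta=15)
c=np.int32((q-[x0,y0])*5+2);cv2.drawMarker(im,tuple(int(v) for v in c),(0,0,255),0,14,1);cv2.imwrite("pics/s5.png",im)
E
```

```text
[ 0.00033597 -0.00376446] [-0.18480899 -2.2932945   3.63536266 -1.16684468 -4.07007402  1.89499448]
[ 0.55682821  0.31025019 -0.02744986]
[341.97302307 295.22761413]
```

View pics/s5.png

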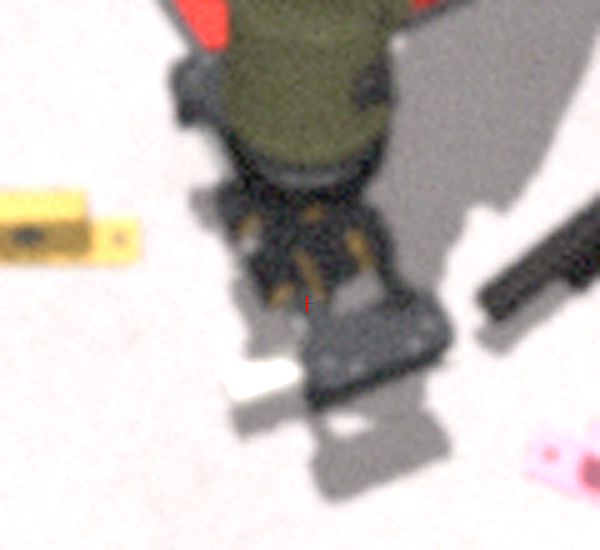

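Tip marker (at 307,302) agrees with the visible finger end within about 3 px, so the error is purely in z: real height = reported + 32.5 mm. Retrying the handle.

```bash
sed -i 's/p=st\["tool_pos"\]$/p=st["tool_pos"]+[0,0,.0325]/' h.py; python3 - <<'E'
from h import *
plan((.562,.355,.1,-7.2),(.562,.355,.017,-7.2))
E
```

```text
clk 8.6 [0.5568 0.3103 0.0051] open 0.5 F 0.0 [-0.7 -0.1 -0. ]
[ 0.04  4.51 -9.49] [0. 0. 0.]
[ 0.04  4.5  -1.19] [0. 0. 0.]
```

carry_out([
  [[0,0,-3],[0,0,0],1],
  [[0,0,-6],[0,0,0],0.8],
  [[0,1,-9],[0,0,0],0.2],
  [[0,3,-9.5],[0,0,0],0.2],
  [[0,4.5,-9.5],[0,0,0],0.2],
  [[0,4.5,-9.5],[0,0,0],0.2],
  [[0,4.5,-9.5],[0,0,0],0.2],
  [[0,4.5,-8],[0,0,0],0.2],
  [[0,4.5,-6],[0,0,0],0.2],
  [[0,4.5,-4],[0,0,0],0.2],
  [[0,4.5,-2.4],[0,0,0],0.2],
  [[0,4.5,-1.4],[0,0,0],0.2],
])

```text
clock: 9.8
tool_pos: [0.5614, 0.3531, -0.0158]
eef_rot: [0.063, 0.998, -0.001, -0.001]
contact_force: [-0.2, 0.7, -0.9]
opening: 0.803
finger_force: 0.0
```

carry_out([
  [[0,0,0.2],[0,0,0],0.2],
  [[0,0,0.2],[0,0,0],0.6],
  [[0,0,0.2],[0,0,0],1],
  [[0,0,0.2],[0,0,0],1],
  [[0,0,0.2],[0,0,0],1],
  [[0,0,0.2],[0,0,0],1],
  [[0,0,0.2],[0,0,0],1],
  [[0,0,0.2],[0,0,0],1],
])

```text
clock: 10.6
tool_pos: [0.5625, 0.3548, -0.0151]
eef_rot: [0.062, 0.998, -0.0, 0.0]
contact_force: [0.6, -1.3, 1.1]
opening: 0.219
finger_force: 30.0
```

```bash
python3 - <<'E'
from h import *
plan((.4512,-.0005,.09,-.5),(.4512,-.0005,.028,-.5))
E
```

```text
clk 10.6 [0.5625 0.3548 0.0174] open 19.3 F 30.0 [ 0.6 -1.3  1.1]
[  6.61 -36.64  -7.26] [-0.   0.  -6.7]
[  6.61 -36.64  -1.06] [-0.   0.  -6.7]
```

carry_out([
  [[0,0,-2],[0,0,0],1],
  [[0,0,-5],[0,0,0],1],
  [[0.3,-2,-7.2],[0,0,-0.5],1],
  [[1,-6,-7.2],[0,0,-1],1],
  [[1.8,-10,-7.2],[0,0,-2],1],
  [[2.5,-14,-7.2],[0,0,-3],1],
  [[3.2,-18,-7.2],[0,0,-4],1],
  [[4,-22,-7.2],[0,0,-5],1],
  [[4.7,-26,-7.2],[0,0,-6],1],
  [[5.4,-30,-7.2],[0,0,-6.7],1],
  [[6.1,-34,-7.2],[0,0,-6.7],1],
  [[6.6,-36.6,-7.2],[0,0,-6.7],1],
])

```text
clock: 11.8
tool_pos: [0.4497, -0.0034, 0.0567]
eef_rot: [0.005, 1.0, -0.001, -0.001]
contact_force: [0.5, -0.2, -1.9]
opening: 0.221
finger_force: 30.0
```

carry_out([
  [[0,0,0],[0,0,0],1],
  [[0,0,0],[0,0,0],1],
])

```text
clock: 12.0
tool_pos: [0.4517, -0.0001, 0.0567]
eef_rot: [0.005, 1.0, 0.0, 0.0]
contact_force: [-0.5, 1.2, -1.5]
opening: 0.227
finger_force: 30.0
```

```bash
python3 - <<'E'
from h import *
plan((.4512,-.0005,.028,-.5))
E
```

```text
clk 12.0 [ 4.517e-01 -1.000e-04  8.920e-02] open 20.0 F 30.0 [-0.5  1.2 -1.5]
[ 0.06 -0.05  6.12] [ 0.  0. -0.]
```

carry_out([
  [[0,0,2],[0,0,0],1],
  [[0,0,4],[0,0,0],1],
  [[0,0,5],[0,0,0],1],
  [[0,0,5.6],[0,0,0],1],
  [[0,0,6],[0,0,0],1],
  [[0,0,6.1],[0,0,0],1],
  [[0,0,6.1],[0,0,0],1],
  [[0,0,6.1],[0,0,0],0.7],
  [[0,0,6.1],[0,0,0],0.55],
  [[0,0,6.1],[0,0,0],0.5],
  [[0,0,6.1],[0,0,0],0.5],
  [[0,0,6.1],[0,0,0],0.5],
])

```text
clock: 13.2
tool_pos: [0.4514, -0.0001, -0.0042]
eef_rot: [0.004, 1.0, 0.0, 0.0]
contact_force: [-0.2, 0.3, -0.3]
opening: 0.499
finger_force: 0.0
```

carry_out([
  [[0,0,-1],[0,0,0],0.5],
  [[0,0,-3],[0,0,0],0.5],
  [[0,0,-6],[0,0,0],0.5],
  [[0,0,-9],[0,0,0],0.3],
  [[0,0,-12],[0,0,0],0.2],
  [[0,0,-12],[0,0,0],0.2],
])

```text
clock: 13.8
tool_pos: [0.4531, 0.0, 0.1186]
eef_rot: [0.005, 1.0, 0.001, 0.003]
contact_force: [0.5, 0.7, -0.2]
opening: 0.749
finger_force: 0.0
```

```bash
python3 - <<'E'
from h import *
plan((.649,-.1977,.13,-17.8),(.649,-.1977,.011,-17.8))
E
```

```text
clk 13.8 [0.4531 0.     0.1511] open 65.9 F 0.0 [ 0.5  0.7 -0.2]
[-19.75 -19.6    2.2 ] [ 0.1  0.3 17.3]
[-19.69 -19.61  14.1 ] [ 0.1  0.3 17.3]
```

carry_out([
  [[-2.5,-2.5,0],[0,0,2],0.2],
  [[-5,-5,0],[0,0,5],0.2],
  [[-7.5,-7.5,0],[0,0,8],0.2],
  [[-10,-10,0],[0,0,11],0.2],
  [[-12.5,-12.5,0],[0,0,14],0.2],
  [[-15,-15,0],[0,0,17.3],0.2],
  [[-17.5,-17.5,1],[0,0,17.3],0.2],
  [[-19,-19,2],[0,0,17.3],0.2],
  [[-19.7,-19.6,3],[0,0,17.3],0.2],
  [[-19.7,-19.6,5],[0,0,17.3],0.2],
  [[-19.7,-19.6,5],[0,0,17.3],0.2],
])

```text
clock: 14.9
tool_pos: [0.6435, -0.1964, 0.062]
eef_rot: [0.154, 0.988, 0.0, -0.004]
contact_force: [-0.9, -0.9, -0.1]
opening: 0.799
finger_force: 0.0
```

```bash
python3 - <<'E'
from h import *
plan((.649,-.1977,.011,-17.8))
T=grab("top","t6");S=grab("scene","s6")
crop(T,260,440,120,240,4,"pics/t6.png")
E
```

```text
clk 14.9 [ 0.6435 -0.1964  0.0945] open 70.3 F 0.0 [-0.9 -0.9 -0.1]
[-0.62  0.05  8.34] [-0.  -0.4  0.1]
```

View pics/t6.png

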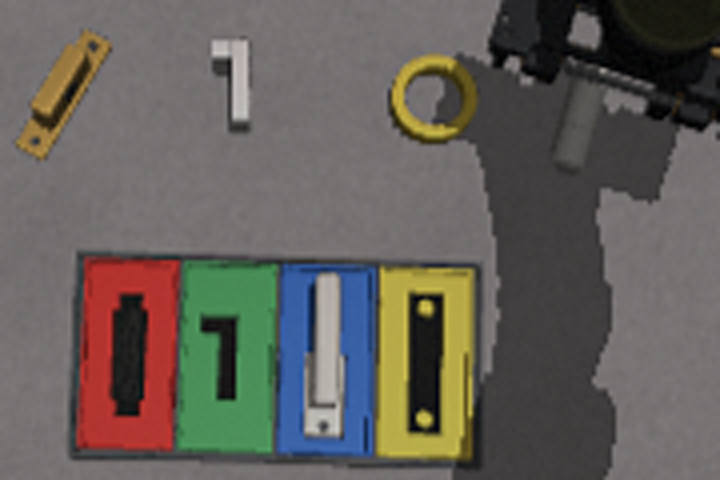

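The handle stands in the blue pocket: lever tip at crop (328,272), plate end at (323,438). Working out its centre from those.

```bash
python3 - <<'E'
from h import *
T=pickle.load(open("t6.pkl","rb"))
g=lambda u,v:((u+.5)/4+259.5,(v+.5)/4+119.5)
A=at(T,*g(328,272),.054);B=at(T,*g(323,438),.02);print(A,B,(A+B)/2,A-B)
print(at(T,*g(326,325),.054),at(T,*g(327,262),.016),at(T,*g(325,458),.016))
E
```

```text
[0.51109704 0.00104844] [0.38954691 0.00149703] [0.45032198 0.00127274] [ 0.12155013 -0.0004486 ]
[0.47090728 0.00204931] [ 5.26259438e-01 -7.56030801e-05] [ 0.37473093 -0.00041506]
```

carry_out([
  [[0,0,3],[0,0,0],0.2],
  [[0,0,5],[0,0,0],0.2],
  [[0,0,7],[0,0,0],0.2],
  [[0,0,8.1],[0,0,0],0.2],
  [[0,0,8.3],[0,0,0],0.2],
  [[0,0,8.3],[0,0,0],0.2],
])

```text
clock: 15.6
tool_pos: [0.6472, -0.1974, -0.0166]
eef_rot: [0.154, 0.988, 0.0, 0.0]
contact_force: [0.4, 0.2, 0.5]
opening: 0.804
finger_force: 0.0
```

```bash
python3 - <<'E'
from h import *
plan((.649,-.1977,.011,-17.8))
E
```

```text
clk 15.6 [ 0.6472 -0.1974  0.0159] open 70.8 F 0.0 [0.4 0.2 0.5]
[-0.18  0.02  0.49] [0.  0.  0.1]
```

carry_out([
  [[-0.2,0,0.3],[0,0,0],0.2],
  [[-0.2,0,0.5],[0,0,0],0.2],
  [[-0.2,0,0.5],[0,0,0],0.5],
  [[-0.2,0,0.5],[0,0,0],0.8],
  [[-0.2,0,0.5],[0,0,0],1],
  [[-0.2,0,0.5],[0,0,0],1],
  [[-0.2,0,0.5],[0,0,0],1],
  [[-0.2,0,0.5],[0,0,0],1],
  [[-0.2,0,0.5],[0,0,0],1],
])

```text
clock: 16.5
tool_pos: [0.6486, -0.1982, -0.0223]
eef_rot: [0.154, 0.988, 0.0, 0.0]
contact_force: [-0.1, 1.0, 1.3]
opening: 0.291
finger_force: 29.8
```

carry_out([
  [[0,0,-2],[0,0,0],1],
  [[0,0,-5],[0,0,0],1],
  [[0,0,-9],[0,0,0],1],
  [[0,0,-12],[0,0,0],1],
  [[0,0,-12],[0,0,0],1],
  [[0,0,-12],[0,0,0],1],
])

```text
clock: 17.1
tool_pos: [0.6488, -0.1984, 0.0989]
eef_rot: [0.154, 0.988, -0.0, 0.001]
contact_force: [-0.2, 0.3, -2.1]
opening: 0.295
finger_force: 29.8
```

```bash
python3 - <<'E'
from h import *
plan((.4525,.1515,.13,-.5),(.4525,.1515,.022,-.5))
E
```

```text
clk 17.1 [ 0.6488 -0.1984  0.1314] open 25.9 F 29.8 [-0.2  0.3 -2.1]
[29.36 27.34  0.1 ] [ -0.    0.1 -17.3]
[29.38 27.34 10.9 ] [ -0.    0.1 -17.3]
```

carry_out([
  [[2,2,0],[0,0,-1],1],
  [[5,4.7,0],[0,0,-3],1],
  [[8,7.4,0],[0,0,-5],1],
  [[11,10.2,0],[0,0,-7],1],
  [[14,13,0],[0,0,-9],1],
  [[17,15.8,0],[0,0,-11],1],
  [[20,18.6,0],[0,0,-13],1],
  [[23,21.4,0],[0,0,-15],1],
  [[26,24.2,0],[0,0,-17.3],1],
  [[28,26.2,0],[0,0,-17.3],1],
  [[29.4,27.3,0],[0,0,-17.3],1],
  [[29.4,27.3,0],[0,0,-17.3],1],
])

```text
clock: 18.3
tool_pos: [0.4494, 0.1539, 0.097]
eef_rot: [0.001, 1.0, 0.0, -0.002]
contact_force: [0.8, -0.7, -1.8]
opening: 0.29
finger_force: 29.8
```

carry_out([
  [[0,0,3],[0,0,0],1],
  [[0,0,6],[0,0,0],1],
  [[0,0,7],[0,0,0],1],
  [[0,0,7],[0,0,0],1],
])

```text
clock: 18.7
tool_pos: [0.451, 0.1498, 0.0263]
eef_rot: [0.004, 1.0, -0.001, -0.002]
contact_force: [-0.2, -0.2, -2.3]
opening: 0.293
finger_force: 29.8
```

```bash
python3 - <<'E'
from h import *
plan((.4525,.1515,.022,-.5))
E
```

```text
clk 18.7 [0.451  0.1498 0.0588] open 25.8 F 29.8 [-0.2 -0.2 -2.3]
[-0.16  0.18  3.68] [-0.2 -0.2 -0. ]
```

carry_out([
  [[-0.1,0.1,1.5],[0,0,0],1],
  [[-0.1,0.1,2.8],[0,0,0],1],
  [[-0.1,0.1,3.4],[0,0,0],1],
  [[-0.1,0.1,3.7],[0,0,0],1],
  [[-0.1,0.1,3.75],[0,0,0],1],
  [[-0.1,0.1,3.75],[0,0,0],1],
  [[-0.1,0.1,3.75],[0,0,0],1],
  [[-0.1,0.1,3.75],[0,0,0],0.6],
  [[-0.1,0.1,3.75],[0,0,0],0.45],
  [[-0.1,0.1,3.75],[0,0,0],0.45],
  [[-0.1,0.1,3.75],[0,0,0],0.45],
  [[-0.1,0.1,3.75],[0,0,0],0.45],
])

```text
clock: 19.9
tool_pos: [0.4529, 0.1525, -0.0098]
eef_rot: [0.004, 1.0, 0.0, 0.0]
contact_force: [-0.7, 0.2, -0.5]
opening: 0.549
finger_force: 0.0
```

carry_out([
  [[0,0,-1],[0,0,0],0.45],
  [[0,0,-3],[0,0,0],0.45],
  [[0,0,-6],[0,0,0],0.45],
  [[0,0,-9],[0,0,0],0.3],
  [[0,0,-12],[0,0,0],0.2],
  [[0,0,-12],[0,0,0],0.2],
  [[0,0,-12],[0,0,0],0.2],
])

```text
clock: 20.6
tool_pos: [0.4532, 0.1522, 0.1105]
eef_rot: [0.004, 1.0, 0.0, 0.001]
contact_force: [0.4, 0.7, -0.7]
opening: 0.798
finger_force: 0.0
```

```bash
python3 - <<'E'
from h import *
plan((.6625,.0713,.08,2),(.6625,.0713,.011,2))
E
```

```text
clk 20.6 [0.4532 0.1522 0.143 ] open 70.2 F 0.0 [ 0.4  0.7 -0.7]
[-20.99  -7.91   6.32] [ 0.   0.1 -2.5]
[-20.99  -7.92  13.22] [ 0.   0.1 -2.5]
```

carry_out([
  [[-3,-1.1,0],[0,0,-1],0.2],
  [[-6.5,-2.5,0],[0,0,-2],0.2],
  [[-10,-3.8,0],[0,0,-2.5],0.2],
  [[-13.5,-5.1,1],[0,0,-2.5],0.2],
  [[-17,-6.4,2.5],[0,0,-2.5],0.2],
  [[-19.5,-7.4,4],[0,0,-2.5],0.2],
  [[-21,-7.9,6],[0,0,-2.5],0.2],
  [[-21,-7.9,6],[0,0,-2.5],0.2],
  [[-21,-7.9,6],[0,0,-2.5],0.2],
])

```text
clock: 21.5
tool_pos: [0.6604, 0.0721, 0.0485]
eef_rot: [-0.018, 1.0, -0.0, -0.002]
contact_force: [0.6, 0.3, 0.1]
opening: 0.798
finger_force: 0.0
```

```bash
python3 - <<'E'
from h import *
plan((.6625,.0713,.011,2))
E
```

```text
clk 21.5 [0.6604 0.0721 0.081 ] open 70.2 F 0.0 [0.6 0.3 0.1]
[-0.23 -0.09  7.  ] [-0.  -0.2  0.1]
```

carry_out([
  [[-0.1,-0.1,2.5],[0,0,0],0.2],
  [[-0.1,-0.1,4.5],[0,0,0],0.2],
  [[-0.1,-0.1,6],[0,0,0],0.2],
  [[-0.1,-0.1,6.8],[0,0,0],0.2],
  [[-0.1,-0.1,7],[0,0,0],0.2],
  [[-0.1,-0.1,7],[0,0,0],0.2],
  [[-0.1,-0.1,7],[0,0,0],0.5],
  [[-0.1,-0.1,7],[0,0,0],0.7],
  [[-0.1,-0.1,7],[0,0,0],0.9],
  [[-0.1,-0.1,7],[0,0,0],1],
  [[-0.1,-0.1,7],[0,0,0],1],
  [[-0.1,-0.1,7],[0,0,0],1],
])

```text
clock: 22.7
tool_pos: [0.6633, 0.0708, -0.0198]
eef_rot: [-0.018, 1.0, 0.0, 0.0]
contact_force: [0.0, 0.7, 0.3]
opening: 0.279
finger_force: 0.0
```

carry_out([
  [[0,0,0],[0,0,0],1],
  [[0,0,0],[0,0,0],1],
  [[0,0,-2],[0,0,0],1],
  [[0,0,-5],[0,0,0],1],
  [[0,0,-9],[0,0,0],1],
  [[0,0,-12],[0,0,0],1],
  [[0,0,-12],[0,0,0],1],
  [[0,0,-12],[0,0,0],1],
])

```text
clock: 23.5
tool_pos: [0.6636, 0.0708, 0.1017]
eef_rot: [-0.018, 1.0, 0.0, 0.001]
contact_force: [0.4, -0.5, -1.7]
opening: 0.157
finger_force: 30.0
```

```bash
python3 - <<'E'
from h import *
plan((.4519,.0755,.13,-.5))
E
```

```text
clk 23.5 [0.6636 0.0708 0.1342] open 13.8 F 30.0 [ 0.4 -0.5 -1.7]
[21.14  1.23  0.38] [0.  0.1 2.5]
```

carry_out([
  [[2,0.1,0],[0,0,0.5],1],
  [[5,0.3,0],[0,0,1],1],
  [[8.5,0.5,0],[0,0,2],1],
  [[12,0.7,0],[0,0,2.5],1],
  [[15.5,0.9,0],[0,0,2.5],1],
  [[18.5,1.1,1],[0,0,2.5],1],
  [[20.5,1.2,3],[0,0,2.5],1],
  [[21.1,1.2,5],[0,0,2.5],1],
  [[21.1,1.2,7],[0,0,2.5],1],
  [[21.1,1.2,7],[0,0,2.5],1],
  [[21.1,1.2,7],[0,0,2.5],1],
  [[21.1,1.2,7],[0,0,2.5],1],
])

```text
clock: 24.7
tool_pos: [0.4523, 0.0753, 0.0306]
eef_rot: [0.004, 1.0, 0.0, 0.0]
contact_force: [0.7, -0.7, -1.3]
opening: 0.157
finger_force: 30.0
```

```bash
python3 - <<'E'
from h import *
plan((.4519,.0755,.0235,-.5))
E
```

```text
clk 24.7 [0.4523 0.0753 0.0631] open 13.9 F 30.0 [ 0.7 -0.7 -1.3]
[0.04 0.02 3.96] [0. 0. 0.]
```

carry_out([
  [[0,0,1.5],[0,0,0],1],
  [[0,0,2.8],[0,0,0],1],
  [[0,0,3.5],[0,0,0],1],
  [[0,0,3.9],[0,0,0],1],
  [[0,0,4],[0,0,0],1],
  [[0,0,4],[0,0,0],1],
  [[0,0,4],[0,0,0],1],
  [[0,0,4],[0,0,0],0.75],
  [[0,0,4],[0,0,0],0.6],
  [[0,0,4],[0,0,0],0.6],
  [[0,0,4],[0,0,0],0.6],
  [[0,0,4],[0,0,0],0.6],
])

```text
clock: 25.9
tool_pos: [0.452, 0.0753, -0.0098]
eef_rot: [0.004, 1.0, 0.0, 0.0]
contact_force: [-0.2, 0.6, 0.5]
opening: 0.398
finger_force: 0.0
```

carry_out([
  [[0,0,-1],[0,0,0],0.6],
  [[0,0,-3],[0,0,0],0.6],
  [[0,0,-6],[0,0,0],0.6],
  [[0,0,-9],[0,0,0],0.4],
  [[0,0,-12],[0,0,0],0.2],
  [[0,0,-12],[0,0,0],0.2],
  [[0,0,-12],[0,0,0],0.2],
])

```text
clock: 26.6
tool_pos: [0.4523, 0.0749, 0.1105]
eef_rot: [0.004, 1.0, 0.0, 0.001]
contact_force: [-0.1, 0.7, 0.3]
opening: 0.738
finger_force: 0.0
```

```bash
python3 - <<'E'
from h import *
plan((.661,.21,.08,-27.8))
E
```

```text
clk 26.6 [0.4523 0.0749 0.143 ] open 64.9 F 0.0 [-0.1  0.7  0.3]
[-20.75  13.68   6.32] [ 0.   0.1 27.3]
```

carry_out([
  [[-3,2,0],[0,0,4],0.2],
  [[-6,4,0],[0,0,8],0.2],
  [[-9,6,0],[0,0,12],0.2],
  [[-12,8,0],[0,0,16],0.2],
  [[-15,10,1],[0,0,20],0.2],
  [[-18,12,3],[0,0,24],0.2],
  [[-20,13.2,5],[0,0,27.3],0.2],
  [[-20.8,13.7,6],[0,0,27.3],0.2],
  [[-20.8,13.7,6],[0,0,27.3],0.2],
  [[-20.8,13.7,6],[0,0,27.3],0.2],
])

```text
clock: 27.6
tool_pos: [0.6598, 0.2097, 0.0495]
eef_rot: [0.239, 0.971, -0.001, -0.001]
contact_force: [-0.1, 1.0, -0.0]
opening: 0.798
finger_force: 0.0
```

```bash
python3 - <<'E'
from h import *
plan((.661,.21,.011,-27.8))
E
```

```text
clk 27.6 [0.6598 0.2097 0.082 ] open 70.2 F 0.0 [-0.1  1.  -0. ]
[-0.1  0.1  7.1] [-0.1 -0.1  0.1]
```

carry_out([
  [[0,0,2.5],[0,0,0],0.2],
  [[0,0,4.5],[0,0,0],0.2],
  [[0,0,6],[0,0,0],0.2],
  [[0,0,6.8],[0,0,0],0.2],
  [[0,0,7],[0,0,0],0.2],
  [[0,0,7],[0,0,0],0.2],
  [[0,0,7],[0,0,0],0.5],
  [[0,0,7],[0,0,0],0.7],
  [[0,0,7],[0,0,0],0.9],
  [[0,0,7],[0,0,0],1],
  [[0,0,7],[0,0,0],1],
  [[0,0,7],[0,0,0],1],
])

```text
clock: 28.8
tool_pos: [0.6611, 0.2106, -0.0198]
eef_rot: [0.24, 0.971, 0.0, -0.0]
contact_force: [-0.2, 0.6, 0.5]
opening: 0.279
finger_force: 0.0
```

carry_out([
  [[0,0,0],[0,0,0],1],
  [[0,0,0],[0,0,0],1],
  [[0,0,-2],[0,0,0],1],
  [[0,0,-5],[0,0,0],1],
  [[0,0,-9],[0,0,0],1],
  [[0,0,-12],[0,0,0],1],
  [[0,0,-12],[0,0,0],1],
  [[0,0,-12],[0,0,0],1],
])

```text
clock: 29.6
tool_pos: [0.6612, 0.2107, 0.1012]
eef_rot: [0.24, 0.971, 0.0, 0.001]
contact_force: [0.7, 0.6, -2.2]
opening: 0.205
finger_force: 30.0
```

```bash
python3 - <<'E'
from h import *
plan((.4506,-.0765,.13,-.5))
E
```

```text
clk 29.6 [0.6612 0.2107 0.1337] open 18.0 F 30.0 [ 0.7  0.6 -2.2]
[  5.27 -35.22   0.33] [  0.    0.1 -27.3]
```

carry_out([
  [[0.4,-2.5,0],[0,0,-2],1],
  [[0.9,-6,0],[0,0,-5],1],
  [[1.4,-9.5,0],[0,0,-8],1],
  [[1.9,-13,0],[0,0,-11],1],
  [[2.5,-16.5,0],[0,0,-14],1],
  [[3,-20,0],[0,0,-17],1],
  [[3.5,-23.5,0],[0,0,-20],1],
  [[4,-27,0],[0,0,-23],1],
  [[4.5,-30.5,0],[0,0,-26],1],
  [[5,-33.5,0],[0,0,-27.3],1],
  [[5.3,-35.2,0],[0,0,-27.3],1],
  [[5.3,-35.2,0],[0,0,-27.3],1],
])

```text
clock: 30.8
tool_pos: [0.4476, -0.0785, 0.0993]
eef_rot: [0.006, 1.0, -0.001, -0.002]
contact_force: [-0.3, -0.6, -1.9]
opening: 0.201
finger_force: 30.0
```

carry_out([
  [[0,0,0],[0,0,0],1],
  [[0,0,3],[0,0,0],1],
  [[0,0,6],[0,0,0],1],
  [[0,0,7],[0,0,0],1],
  [[0,0,7],[0,0,0],1],
  [[0,0,7],[0,0,0],1],
])

```text
clock: 31.4
tool_pos: [0.4515, -0.0746, 0.0302]
eef_rot: [0.003, 1.0, 0.001, 0.001]
contact_force: [0.3, -0.4, -1.1]
opening: 0.198
finger_force: 30.0
```

```bash
python3 - <<'E'
from h import *
plan((.4506,-.0765,.0235,-.5))
E
```

```text
clk 31.4 [ 0.4515 -0.0746  0.0627] open 17.5 F 30.0 [ 0.3 -0.4 -1.1]
[ 0.09 -0.2   3.92] [0.1 0.1 0.2]
```

carry_out([
  [[0.1,-0.1,1.5],[0,0,0],1],
  [[0.1,-0.1,2.8],[0,0,0],1],
  [[0.1,-0.1,3.5],[0,0,0],1],
  [[0.1,-0.1,3.9],[0,0,0],1],
  [[0.1,-0.1,3.95],[0,0,0],1],
  [[0.1,-0.1,3.95],[0,0,0],1],
  [[0.1,-0.1,3.95],[0,0,0],1],
  [[0.1,-0.1,3.95],[0,0,0],0.7],
  [[0.1,-0.1,3.95],[0,0,0],0.55],
  [[0.1,-0.1,3.95],[0,0,0],0.55],
  [[0.1,-0.1,3.95],[0,0,0],0.55],
  [[0.1,-0.1,3.95],[0,0,0],0.55],
])

```text
clock: 32.6
tool_pos: [0.4492, -0.0772, -0.0093]
eef_rot: [0.004, 1.0, 0.0, 0.0]
contact_force: [-0.3, 0.6, 0.5]
opening: 0.449
finger_force: 0.0
```

carry_out([
  [[0,0,-1],[0,0,0],0.55],
  [[0,0,-3],[0,0,0],0.55],
  [[0,0,-6],[0,0,0],0.55],
  [[0,0,-10],[0,0,0],0.4],
  [[0,0,-14],[0,0,0],0.2],
  [[-1,-4,-14],[0,0,0],0.2],
  [[-2,-8,-14],[0,0,0],0.2],
  [[-3,-12,-14],[0,0,0],0.2],
  [[-4,-16,-14],[0,0,0],0.2],
  [[-5,-20,-14],[0,0,0],0.2],
  [[-5,-24,-14],[0,0,0],0.2],
  [[-5,-24,-14],[0,0,0],0.2],
])

```text
clock: 33.8
tool_pos: [0.4951, -0.3255, 0.1295]
eef_rot: [0.009, 1.0, -0.002, -0.001]
contact_force: [-0.0, 0.0, 0.3]
opening: 0.803
finger_force: 0.0
```

```bash
python3 - <<'E'
from h import *
plan()
T=grab("top","t9");S=grab("scene","s9")
crop(T,190,400,120,270,3.7,"pics/t9.png")
E
```

```text
clk 33.8 [ 0.4951 -0.3255  0.162 ] open 70.7 F 0.0 [-0.   0.   0.3]
```

View pics/t9.png

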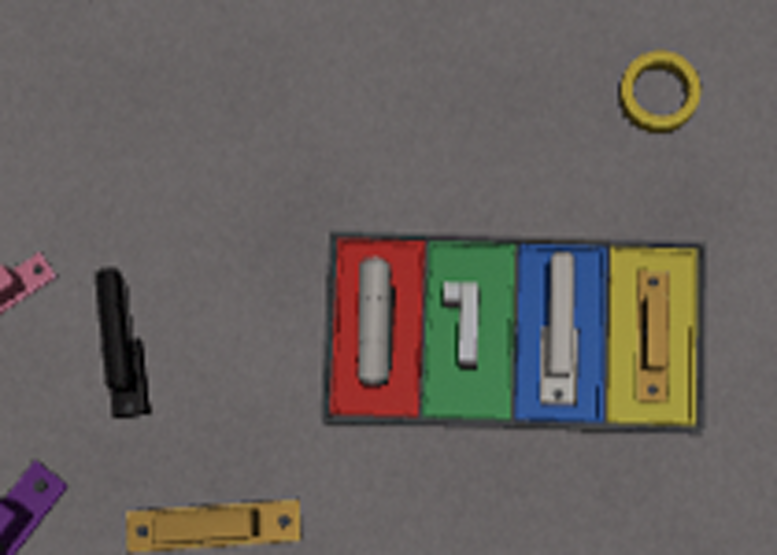

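All four fittings stand in their own pockets: hinge (374,320), cleat (468,322), handle (560,330), lock (653,335). The black handle is untouched. A quick centre check follows.

```bash
python3 - <<'E'
from h import *
T=pickle.load(open("t9.pkl","rb"))
g=lambda u,v:((u+.5)/3.7+189.5,(v+.5)/3.7+119.5)
for n,a,b,z,t in(("hinge",(374,257),(374,384),.042,(.4525,.1515)),("cleat",(469,283),(468,360),.05,(.4519,.0755)),("lock",(654,268),(652,402),.014,(.4506,-.0765))):
    A,B=at(T,*g(*a),z),at(T,*g(*b),z);print(n,((A+B)/2-t).round(4),(A-B).round(4))
E
```

```text
hinge [0.0011 0.001 ] [0.104  0.0034]
cleat [0.0012 0.0003] [0.0627 0.0006]
lock [-0.0003 -0.0006] [ 0.1122 -0.0014]
```

All of them are within about 2 mm of centre and standing upright, so I'm handing in.

```bash
python3 -c "
from plant import r
print(r.finish_job())"
```

```text
the job is handed in; nothing more can be done
None
```

The white handle, white hinge, corner cleat and small brass lock case each stand in their own pocket within about 2 mm of centre, the black handle and hinge were never touched, and the job was handed in at about 34 s (the first grasp missed because the reported tool height was 32.5 mm too low, which I measured and corrected).

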